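# Line up the punches on the tool strip by size

## Robot

A 6-joint arm with a two-finger parallel gripper is mounted at the origin on the work surface. World frame = base frame: x ahead of the robot, y to its left, z up, the work surface at z = 0. Lengths are in mm, angles in degrees, forces in N, time in s.
With the tool pointing down it reaches from about 350 to 850 mm from the base axis. Payload 8.1 kg.
Tool frame: the origin (TCP) lies midway between the tips of the shut fingers; the grasp point (between the pads) lies 19 mm behind it (r.pinch_z is the distance from the TCP to the grasp point, in mm); z points along the fingers, y is the line along which they close (so a half turn about z gives the same grasp; the last joint's range is limited). The gripper opens to 85 mm and grips with 20 to 120 N. Pads are 22 mm wide; open, the fingers measure 114 mm over their backs; the gripper's body (76 mm by 85 mm) begins 54 mm behind the grasp point. The pads swing forward as they close: fully open they stand 13 mm farther back than shut.
Start: joints at [62.773, 7.471, 85.268, -0, 87.261, -4.893], TCP at [227.981, 555.004, 201.092] pointing down, gripper open.
Joint ranges: [-169.43, 169.43], [-51.17, 129.36], [1.28, 143.12], [-76.62, 256.62], [0, 156.53], [-152.29, 152.29]. Speed limits (degrees/s): [136.94, 136.94, 159.86, 180, 180, 180].

## Interface

Orientations are given as [roll, pitch, yaw] about the fixed x, y, z axes, in that order (R = Rz(yaw) Ry(pitch) Rx(roll)).
In Python, from bench import sensors, optics, job, r gives the robot as it stands.
- The arm moves only by the tool play_rows, never from a script. Its argument "motion" is a list that holds one entry, the list of rows, each a list of 6 numbers: the shift along the tool's x, y, z in cm, then the turn, a rotation vector about the tool's x, y, z in degrees. In form: [[[x, y, z, ax, ay, az], ...]]. A call has 1 to 5 rows; each row is the pose to reach, as a shift and turn from the pose commanded when the call began, along the tool's axes at that moment; what a row does not reach only later rows make up. A row lasts 1/10 s, in which the tool goes at most 50 mm and 8.59 degrees, less where a joint would pass 70% of its speed; a pose out of reach is approached as far as the arm can. A call with a gripper value outside its range is refused whole. "jaw" is the opening, from 0 (shut) to 1 (fully open), set as the call begins (left out, the last holds). The fingers move at their own pace and stop on an object; "squeeze" is the grip in N (left out, the last holds). Time passes only in rows, so rows that repeat a pose let the fingers close. It gives the time, the measured TCP pose, the force, the opening and the grip force at its end, in the units of the state.
- sensors.sense(): the state, without advancing time (a new reading comes with each control period).
- optics.snapshot(name): name is "scene" or "top" or "wrist"; returns a dict with "pixels" (384x512x3 uint8, red, green, blue), "mtx" (3x3 intrinsics, pixels), "k1" (the pictures are not rectified: a ray, as slopes to the right and down, at radius r is drawn at 1 + k1 r^2 times it, then the intrinsics apply), "R" (3x3) and "t" (3): a world point X has camera coordinates R X + t; the wrist camera has in their place "T_tool_cam" (4x4, takes a point from camera to tool coordinates, whose origin is the TCP and whose axes are the flange's). Camera axes: x right, y down, z forward; pixel columns grow to the right and rows downward; lengths in mm; the calibration is good to about 2 mm. A picture is of the moment at which its call begins: read the wrist's pose just before it. There is no depth.
- job.hand_in(): hands the job in; it is judged then, once.
The state is a dict: "time": time; "joint_pos": joint angles; "qd": joint speeds; "joint_efforts": joint torques, N m; "tool_pos": TCP position; "tcp_rot": TCP orientation; "ft_force": force on the tool from outside, world axes, zero at the start; "wrist_torque": the same for the moment, N m; "finger_gap": finger opening in mm; "grip_force": force on a finger pad.
Only numpy, scipy, OpenCV 4.12 (cv2) and the standard library are available. Lean on these libraries where they do the work, as an engineer would, in place of code of your own. Each camera call takes 0.05 s, during which the arm holds its last target. There are 200 camera calls.

## Task

Put the four round punches away on the tool strip in order of thickness: the thickest on the pad next to the red end stop, then ever thinner ones, one to a pad, the thinnest at the far end. Stand each upright in the middle of its pad with its punch face still up, and set it down rather than dropping it.

Things in the scene. Friction and masses are not known exactly. Their poses are not given: they have to be found in the camera images.
- p22_mid (a point): centre, half-way up, of the loose round punch of 22 mm diameter: a plain dark steel cylinder, 60 mm tall in all, standing upright on the bench at the start (steel body for the lower 46 mm, then an 11 mm orange stripper 18 mm across, then a 3 mm bright punch face); the point is 30 mm above its foot; z along its axis; mass about 0.13 kg
- p32_mid (a point): centre, half-way up, of the loose round punch of 32 mm diameter: a plain dark steel cylinder, 60 mm tall in all, standing upright on the bench at the start (steel body for the lower 46 mm, then an 11 mm orange stripper 28 mm across, then a 3 mm bright punch face); the point is 30 mm above its foot; z along its axis; mass about 0.28 kg
- p42_mid (a point): centre, half-way up, of the loose round punch of 42 mm diameter: a plain dark steel cylinder, 60 mm tall in all, standing upright on the bench at the start (steel body for the lower 46 mm, then an 11 mm orange stripper 38 mm across, then a 3 mm bright punch face); the point is 30 mm above its foot; z along its axis; mass about 0.46 kg
- p52_mid (a point): centre, half-way up, of the loose round punch of 52 mm diameter: a plain dark steel cylinder, 60 mm tall in all, standing upright on the bench at the start (steel body for the lower 46 mm, then an 11 mm orange stripper 48 mm across, then a 3 mm bright punch face); the point is 30 mm above its foot; z along its axis; mass about 0.68 kg
- pad_a_top (a point): centre of the upper face of one of the four identical blue plastic pads (60 mm across, 3 mm thick, small white centre dot), about 11 mm above the bench, in a row 75 mm apart along the fixed aluminium strip (84 mm wide, 410 mm long, 8 mm thick); the letters say nothing about the order along the strip; x across the strip, y along it
- pad_b_top (a point): centre of the upper face of one of the four identical blue plastic pads (60 mm across, 3 mm thick, small white centre dot), about 11 mm above the bench, in a row 75 mm apart along the fixed aluminium strip (84 mm wide, 410 mm long, 8 mm thick); the letters say nothing about the order along the strip; x across the strip, y along it
- pad_c_top (a point): centre of the upper face of one of the four identical blue plastic pads (60 mm across, 3 mm thick, small white centre dot), about 11 mm above the bench, in a row 75 mm apart along the fixed aluminium strip (84 mm wide, 410 mm long, 8 mm thick); the letters say nothing about the order along the strip; x across the strip, y along it
- pad_d_top (a point): centre of the upper face of one of the four identical blue plastic pads (60 mm across, 3 mm thick, small white centre dot), about 11 mm above the bench, in a row 75 mm apart along the fixed aluminium strip (84 mm wide, 410 mm long, 8 mm thick); the letters say nothing about the order along the strip; x across the strip, y along it
- stop_red: the red end stop, a fixed block 84 mm across the strip, 22 mm along it, 18 mm tall, on one end of the strip, 75 mm from the centre of the nearest pad; origin at the centre of its underside, on the strip's upper face; x across the strip, y along it. A like block in grey is at the other end; which end is red changes. Low loose things (a steel slug, a hex key, a brass shim, all up to 6 mm tall) lie between the punches
There are look-alikes about, which are no part of the job. Leave any blue or turquoise look-alike of the part that bears p52_mid alone.

How it is judged (in metres and radians):
At the end, for the whole second after the job is handed in: All four punches stand upright (within 0.1 rad), face up, on the pads, each within about 12 mm of its pad's centre along and across the strip, in the order 52, 42, 32, 22 mm counted from the red stop, released and at rest (horizontal distance between p52_mid and stop_red between 0.063 and 0.087 m and x of p52_mid in the frame of stop_red between -0.012 and 0.012 m and z of p52_mid in the frame of stop_red between 0.028 and 0.038 m and angle between each of p52_mid, p42_mid, p32_mid, p22_mid's own z axis and vertical below 0.1 rad and linear speed of each of p52, p42, p32, p22 below 0.02 m/s and horizontal distance between p42_mid and stop_red between 0.138 and 0.162 m and x of p42_mid in the frame of stop_red between -0.012 and 0.012 m and z of p42_mid in the frame of stop_red between 0.028 and 0.038 m and horizontal distance between p32_mid and stop_red between 0.213 and 0.237 m and x of p32_mid in the frame of stop_red between -0.012 and 0.012 m and z of p32_mid in the frame of stop_red between 0.028 and 0.038 m and horizontal distance between p22_mid and stop_red between 0.288 and 0.312 m and x of p22_mid in the frame of stop_red between -0.012 and 0.012 m and z of p22_mid in the frame of stop_red between 0.028 and 0.038 m); the robot touches nothing.
It fails at once if the 22 mm punch is dropped or thrown (moves faster than 0.7 m/s out of the fingers, as after a fall of 25 mm) (contact force between the fingers and p22 below 0.1 N and linear speed of p22 above 0.7 m/s).
It fails at once if the 32 mm punch is dropped or thrown (moves faster than 0.7 m/s out of the fingers, as after a fall of 25 mm) (contact force between the fingers and p32 below 0.1 N and linear speed of p32 above 0.7 m/s).
It fails at once if the 42 mm punch is dropped or thrown (moves faster than 0.7 m/s out of the fingers, as after a fall of 25 mm) (contact force between the fingers and p42 below 0.1 N and linear speed of p42 above 0.7 m/s).
It fails at once if the 52 mm punch is dropped or thrown (moves faster than 0.7 m/s out of the fingers, as after a fall of 25 mm) (contact force between the fingers and p52 below 0.1 N and linear speed of p52 above 0.7 m/s).
It also fails if it takes over 104 s, if anything falls off the work surface, if the arm or the gripper's body presses on something with over 40 N, if the wrist force passes 120 N, or if a joint passes its speed limit or range.

## Working session

There is one attempt and no reset: what is moved stays moved. The work goes in short steps, Python scripts to look and compute and a tool call to move; the robot and the scene stay as the last step left them, time stands still between calls to the robot, and variables do not carry over. Pictures are saved under pics/ and viewed, at most 14 in all, crops included, and the job is handed in when it is done.

Besides the shell and the picture viewer there is one more tool, called by a JSON object that holds its "api" and its "payload", one argument or row to a line. play_rows: Moves the arm, as the interface text tells. Its arguments: {"type":"object","properties":{"motion":{"type":"array","items":{"type":"array","items":{"type":"array","items":{"type":"number"}}}},"jaw":{"type":"number"},"squeeze":{"type":"number"}},"required":["motion"]}

```bash
ls; mkdir -p pics; python3 - <<'E'
from bench import sensors, optics, job, r
import cv2
s=sensors.sense(); print({k:s[k] for k in('time','tool_pos','tcp_rot','finger_gap','ft_force')}, r.pinch_z)
for n in("scene","top","wrist"):
    d=optics.snapshot(n); cv2.imwrite(f"pics/{n}0.png",d["pixels"][:,:,::-1])
    print(n,d["mtx"],d["k1"],d.get("R"),d.get("t"),d.get("T_tool_cam"))
E
```

```text
pics
{'time': 0.0, 'tool_pos': array([227.69652609, 554.45572388, 200.03512309]), 'tcp_rot': array([-1.79892429e+02, -8.53938183e-03,  1.57665722e+02]), 'finger_gap': 85.24473674836818, 'ft_force': array([-0.65784384,  0.07762317, -0.73845792])} 18.700000000000003
scene [[498.05177813   0.         252.09289747]
 [  0.         498.05177813 201.21188996]
 [  0.           0.           1.        ]] -0.19502363230304248 [[ 0.30262117  0.95304449 -0.01125258]
 [ 0.70758871 -0.23255966 -0.66725874]
 [-0.63854416  0.19396443 -0.744741  ]] [-146.31534259 -376.37461606 1481.24154054] None
top [[418.68682988   0.         255.07120597]
 [  0.         418.68682988 191.20734972]
 [  0.           0.           1.        ]] -0.12161214964957287 [[ 0.00891335 -0.99949626  0.03045932]
 [-0.99705392 -0.01120402 -0.07588111]
 [ 0.07618416 -0.02969323 -0.99665154]] [-52.31709792 556.71202218 899.42274977] None
wrist [[281.37900394   0.         254.84723277]
 [  0.         281.37900394 188.89641122]
 [  0.           0.           1.        ]] 0.004930460143318003 None None [[-6.29315872e-04 -9.60713101e-01 -2.77542686e-01  6.99131015e+01]
 [ 9.99999699e-01 -7.30333902e-04  2.60592941e-04 -1.06767588e-01]
 [-4.53053885e-04 -2.77542438e-01  9.60713271e-01 -1.73083893e+02]
 [ 0.00000000e+00  0.00000000e+00  0.00000000e+00  1.00000000e+00]]
```

View pics/top0.png

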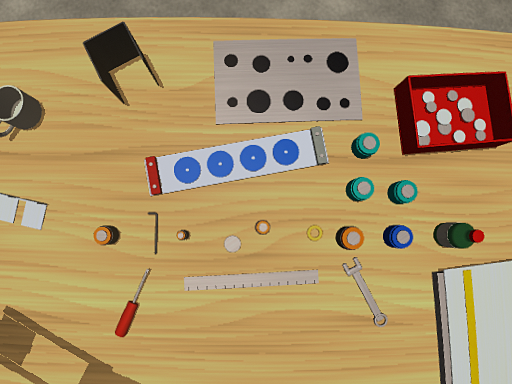

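View pics/scene0.png

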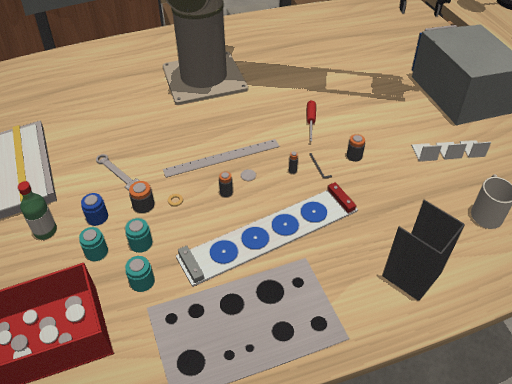

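The top view shows the orange-ringed punches at about (104,236), (183,235), (263,227) and (350,237). The blue look-alike is at (399,236), turquoise ones are at (366,145), (360,188) and (402,191), and there are loose slugs at (233,243) and (314,232). The red stop is at (152,175), the grey one at (319,145), and the pads at (187,169) to (286,152).

```bash
cat > h.py <<'E'
import numpy as np, cv2
def ray(d,px,z,T=None):
    K=d["mtx"]; k=d["k1"]
    p=np.array([(px[0]-K[0,2])/K[0,0],(px[1]-K[1,2])/K[1,1]]); q=p.copy()
    for _ in range(20): q=p/(1+k*(q@q))
    v=np.array([q[0],q[1],1.])
    if T is None: R=d["R"];o=-R.T@d["t"];v=R.T@v
    else: o=T[:3,3];v=T[:3,:3]@v
    return o+v*(z-o[2])/v[2]
def blobs(img,lo,hi,amin):
    m=cv2.inRange(cv2.cvtColor(img,cv2.COLOR_RGB2HSV),np.array(lo),np.array(hi))
    m=cv2.morphologyEx(m,cv2.MORPH_CLOSE,np.ones((3,3),np.uint8))
    cs,_=cv2.findContours(m,cv2.RETR_EXTERNAL,cv2.CHAIN_APPROX_NONE)
    return [c for c in cs if cv2.contourArea(c)>=amin]
E
python3 - <<'E'
from h import *
from bench import optics
for n,sl in(("top",(slice(130,260),slice(80,420))),("scene",None)):
    d=optics.snapshot(n);im=d["pixels"]
    for nm,lo,hi,z in(("orange",(5,130,90),(17,255,255),57),("blue",(105,150,80),(122,255,255),11),("red",(0,170,60),(4,255,255),26)):
        print(n,nm)
        for c in blobs(im,lo,hi,25):
            (x,y),(w,h),a=cv2.minAreaRect(c); bb=cv2.boundingRect(c)
            if n=="top" and not(80<x<420 and 130<y<260):continue
            P=ray(d,(x,y),z); Q=ray(d,(bb[0]-.5,y),z);Q2=ray(d,(bb[0]+bb[2]-.5,y),z)
            print((round(x,1),round(y,1)),P.round(1)[:2],"width mm %.1f"%np.linalg.norm(Q-Q2))
    if n=="top":
        cv2.imwrite("pics/crop.png",cv2.resize(im[205:265,80:420],None,fx=2.35,fy=2.35,interpolation=cv2.INTER_CUBIC)[:,:,::-1])
E
```

```text
top orange
(180.0, 235.0) [460.6 111.2] width mm 19.0
(353.0, 238.0) [ 456.9 -255.4] width mm 50.1
(102.0, 235.5) [457.  277.3] width mm 36.8
(262.5, 226.5) [480.2 -62. ] width mm 29.5
top blue
(400.5, 236.0) [ 459.8 -378.2] width mm 56.9
(186.5, 169.5) [604.9 106.6] width mm 58.2
(220.0, 163.5) [619.3  32. ] width mm 58.1
(252.5, 157.5) [633.8 -40.6] width mm 58.3
(285.5, 151.5) [ 648.5 -114.8] width mm 58.8
top red
(153.1, 174.9) [590.3 178. ] width mm 33.2
scene orange
(139.0, 189.5) [ 464.7 -256.4] width mm 47.7
(224.5, 177.0) [487.5 -65.5] width mm 27.0
(357.0, 140.0) [465.6 273.5] width mm 37.0
scene blue
(223.0, 251.5) [ 651.8 -116.9] width mm 56.3
(255.0, 237.5) [637.4 -42.3] width mm 57.4
(284.5, 224.0) [622.2  30. ] width mm 56.6
(313.5, 211.5) [608.7 103.7] width mm 58.1
(91.6, 203.2) [ 426.8 -371.7] width mm 55.9
scene red
(44.2, 326.0) [ 730.2 -493.4] width mm 232.3
(341.0, 196.6) [598.7 173.6] width mm 63.7
(24.1, 188.1) [ 338.3 -528.7] width mm 34.8
(311.0, 112.0) [293.9 225.6] width mm 24.2
```

View pics/crop.png

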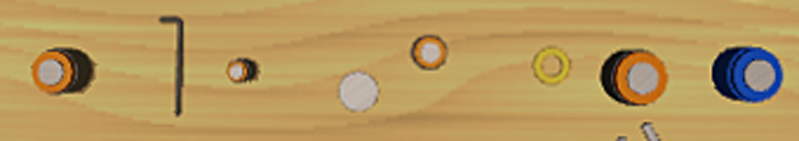

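The crop shows four orange-ringed punches: 42 mm at (55,72), 22 mm at (240,70), 32 mm at (429,52) and 52 mm at (640,77). Their widths match. The blue one at (750,73) and the slug and ring are excluded. The pads come out 75.1 mm apart, with the strip direction at (-0.193, 0.981).

{"api": "play_rows", "payload": {
  "motion": [
    [[-32.2,-17,0,0,0,56.6],[-32.2,-17,0,0,0,56.6],[-32.2,-17,0,0,0,56.6],[-32.2,-17,0,0,0,56.6],[-32.2,-17,0,0,0,56.6]]
  ],
  "jaw": 1
}}

```text
time: 0.75
tool_pos: [389.0, 361.4, 201.1]
tcp_rot: [180.0, -0.0, 114.4]
ft_force: [1.4, 0.3, 0.2]
finger_gap: 85.3
grip_force: 0.0
```

```bash
cat >> h.py <<'E'
from scipy.spatial.transform import Rotation as Ro
def shift(x,y,z,yaw=101.1):
    from bench import sensors
    s=sensors.sense(); Rm=Ro.from_euler('xyz',s['tcp_rot'],degrees=True).as_matrix()
    print("t",round(s['time'],2),s['tool_pos'].round(1),s['tcp_rot'].round(1),"shift cm",(Rm.T@(np.array([x,y,z])-s['tool_pos'])/10).round(2),"dyaw",round(s['tcp_rot'][2]-yaw,1))
E
python3 -c "
from h import *
shift(461,275.5,150)"
```

```text
t 0.75 [389.  361.4 201.1] [180.   -0.  114.4] shift cm [-10.8    3.02   5.11] dyaw 13.3
```

{"api": "play_rows", "payload": {
  "motion": [
    [[-10.8,3.0,5.1,0,0,13.3],[-10.8,3.0,5.1,0,0,13.3],[-10.8,3.0,5.1,0,0,13.3],[-10.8,3.0,5.1,0,0,13.3],[-10.8,3.0,5.1,0,0,13.3]]
  ]
}}

```text
time: 1.25
tool_pos: [460.4, 277.2, 149.9]
tcp_rot: [-180.0, -0.0, 101.3]
ft_force: [-0.5, 0.2, 0.8]
finger_gap: 85.4
grip_force: 0.0
```

```bash
cat >> h.py <<'E'
def wristT(d,s):
    T=np.eye(4);T[:3,:3]=Ro.from_euler('xyz',s['tcp_rot'],degrees=True).as_matrix();T[:3,3]=s['tool_pos']
    return T@d["T_tool_cam"]
def wlook(name,z,lo=(5,130,90),hi=(17,255,255),amin=60):
    from bench import sensors,optics
    s=sensors.sense();d=optics.snapshot("wrist");T=wristT(d,s)
    cv2.imwrite(f"pics/{name}.png",d["pixels"][:,:,::-1])
    for c in blobs(d["pixels"],lo,hi,amin):
        (x,y),r=cv2.minEnclosingCircle(c)
        print((round(x),round(y)),round(r,1),ray(d,(x,y),z,T).round(1)[:2],"diam %.1f"%np.linalg.norm(ray(d,(x-r,y),z,T)-ray(d,(x+r,y),z,T)))
E
python3 -c "
from h import *
shift(461,275.5,11)
wlook('w42',57)"
```

```text
t 1.25 [460.4 277.2 149.9] [-180.    -0.   101.3] shift cm [-0.18  0.04 13.89] dyaw 0.2
(252, 181) 20.1 [457.7 277.9] diam 39.3
(79, 178) 40.0 [292.4 248.2] diam 77.4
```

View pics/w42.png

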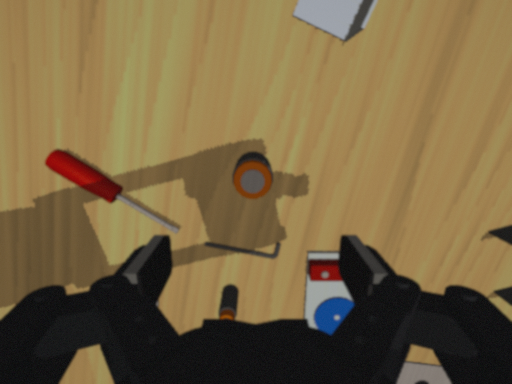

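The wrist view shows the 42 mm punch at (252,178), clear of the hex key and the screwdriver. I'll grasp it now.

{"api": "play_rows", "payload": {
  "motion": [
    [[0.1,-0.2,4.5,0,0,0.2],[0.1,-0.2,9,0,0,0.2],[0.1,-0.2,12.5,0,0,0.2],[0.1,-0.2,13.9,0,0,0.2],[0.1,-0.2,13.9,0,0,0.2]]
  ]
}}

```text
time: 1.8
tool_pos: [456.4, 278.3, 9.6]
tcp_rot: [-179.8, 0.0, 101.3]
ft_force: [-0.8, -0.7, -0.0]
finger_gap: 85.3
grip_force: 0.0
```

{"api": "play_rows", "payload": {
  "motion": [
    [[0,0,0,0,0,0],[0,0,0,0,0,0],[0,0,0,0,0,0],[0,0,0,0,0,0],[0,0,0,0,0,0]]
  ],
  "jaw": 0,
  "squeeze": 60
}}

```text
time: 2.3
tool_pos: [458.7, 278.8, 14.2]
tcp_rot: [180.0, -0.1, 101.2]
ft_force: [-11.6, -2.8, 19.7]
finger_gap: 35.4
grip_force: 101.2
```

{"api": "play_rows", "payload": {
  "motion": [
    [[0,0,0,0,0,0],[0,0,0,0,0,0],[0,0,0,0,0,0],[0,0,0,0,0,0],[0,0,0,0,0,0]]
  ]
}}

```text
time: 2.8
tool_pos: [458.8, 278.8, 14.2]
tcp_rot: [179.9, -0.1, 101.2]
ft_force: [-11.2, -3.0, 19.9]
finger_gap: 34.9
grip_force: 101.2
```

The gap reads 35 mm where I expected 42, and there is an upward push of 20 N. I'll look before lifting.

```bash
python3 -c "
from h import *
from bench import optics
a=optics.snapshot('scene')['pixels'][80:200,280:440]
cv2.imwrite('pics/g42.png',cv2.resize(a,None,fx=4,fy=4,interpolation=cv2.INTER_CUBIC)[:,:,::-1])"
```

```text
(no output)
```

View pics/g42.png

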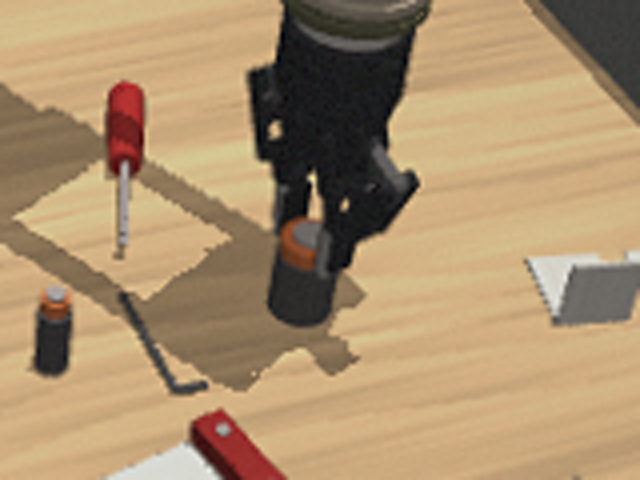

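The punch hasn't moved, and the fingers look centred on it. The odd gap could be finger linkage wind-up. I'll lift a little and check.

{"api": "play_rows", "payload": {
  "motion": [
    [[0,0,-0.5,0,0,0],[0,0,-1,0,0,0],[0,0,-1.5,0,0,0],[0,0,-1.5,0,0,0],[0,0,-1.5,0,0,0]]
  ]
}}

```text
time: 3.35
tool_pos: [458.4, 278.0, 26.1]
tcp_rot: [180.0, 0.0, 101.2]
ft_force: [0.2, 0.5, -5.3]
finger_gap: 35.1
grip_force: 96.7
```

```bash
python3 -c "
from h import *
shift(458.5,277.5,0)
wlook('g42w',75)
from bench import optics
a=optics.snapshot('scene')['pixels'][80:200,280:440]
b=cv2.imread('pics/g42w.png')
cv2.imwrite('pics/g42b.png',np.hstack([cv2.resize(a,(480,360),interpolation=cv2.INTER_CUBIC)[:,:,::-1],cv2.resize(b,None,fx=.62,fy=.9375)]))"
```

```text
t 3.35 [458.4 278.   26.1] [180.    0.  101.2] shift cm [-0.05  0.    2.61] dyaw 0.1
(14, 254) 15.7 [343.  256.3] diam 15.2
(255, 248) 36.3 [457.8 281.9] diam 35.5
```

View pics/g42b.png

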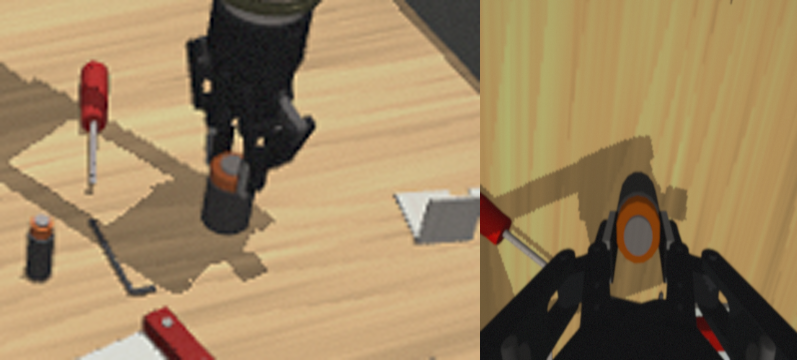

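The punch is held upright and lifted, and the −5 N matches 0.46 kg. The wrist view shows it between the pads. I'll lift and carry it to the second pad.

{"api": "play_rows", "payload": {
  "motion": [
    [[0,0,-4,0,0,0],[0,0,-8,0,0,0],[-4,1,-10,0,0,0],[-8,3,-10,0,0,0],[-12,5,-10,0,0,0]]
  ]
}}

```text
time: 3.95
tool_pos: [532.0, 169.3, 127.4]
tcp_rot: [179.9, -0.0, 101.3]
ft_force: [1.1, 0.9, -5.5]
finger_gap: 34.9
grip_force: 97.8
```

```bash
python3 -c "
from h import *
shift(620.7,31,126)
wlook('p',11,(105,150,80),(122,255,255),300)"
```

```text
t 3.95 [532.  169.3 127.4] [179.9  -0.  101.3] shift cm [-15.3    6.     0.15] dyaw 0.2
(293, 300) 19.0 [607.6  28.4] diam 46.0
(310, 238) 23.1 [607.7 111.2] diam 52.2
```

{"api": "play_rows", "payload": {
  "motion": [
    [[-4,1.6,0,0,0,0.2],[-8,3.2,0,0,0,0.2],[-12,4.8,0,0,0,0.2],[-15.3,6,0,0,0,0.2],[-15.3,6,0,0,0,0.2]]
  ]
}}

```text
time: 4.5
tool_pos: [620.8, 27.0, 125.4]
tcp_rot: [-180.0, 0.1, 100.7]
ft_force: [-0.4, 0.9, -4.3]
finger_gap: 35.4
grip_force: 68.9
```

```bash
python3 -c "
from h import *
shift(620.7,31,26)
wlook('p42',11,(105,150,80),(122,255,255),300)
wlook('p42',95)
d=0"
```

```text
t 4.5 [620.8  27.  125.4] [-1.800e+02  1.000e-01  1.007e+02] shift cm [0.41 0.07 9.94] dyaw -0.4
(255, 294) 23.7 [ 648.4 -113.7] diam 56.5
(254, 171) 27.2 [619.6  33.3] diam 56.7
(254, 95) 31.1 [604.8 106.8] diam 60.3
(92, 253) 15.6 [499.4 -36.2] diam 24.9
(255, 247) 35.8 [626.7  -6.5] diam 57.3
(74, 55) 13.5 [483.7 108.4] diam 17.7
```

View pics/p42.png

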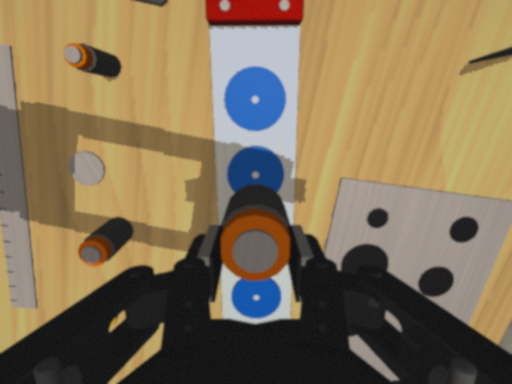

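The wrist view shows pad dots at (255,99), (255,175) and (257,297), with the punch in the fingers at (255,247), hanging straight.

```bash
python3 -c "
from h import *
from bench import sensors,optics
s=sensors.sense();d=optics.snapshot('wrist');T=wristT(d,s)
print(s['tool_pos'],s['joint_pos'])
for p,z in(((255,99),11),((255,175),11),((257,297),11),((255,247),167),((255,251),171)): print(p,ray(d,p,z,T).round(1))
shift(620,32.3,26)"
```

```text
[618.91398985  30.80950973 125.0882684 ] [-1.90169268e+00  1.31749858e+01  8.68932310e+01  1.92959907e-02
  8.00312272e+01 -1.27851517e+01]
(255, 99) [604.6 107.8  11. ]
(255, 175) [618.9  33.3  11. ]
(257, 297) [ 649.3 -112.9   11. ]
(255, 247) [619.2  31.8 167. ]
(255, 251) [619.2  31.7 171. ]
t 4.65 [618.6  31.8 125.2] [-179.9   -0.   101. ] shift cm [0.02 0.16 9.92] dyaw -0.1
```

{"api": "play_rows", "payload": {
  "motion": [
    [[0.1,0.1,4,0,0,0],[0.1,0.1,7,0,0,0],[0.1,0.1,8.8,0,0,0],[0.1,0.1,9.4,0,0,0],[0.1,0.1,9.6,0,0,0]]
  ]
}}

```text
time: 5.15
tool_pos: [619.1, 33.8, 29.4]
tcp_rot: [-179.9, -0.0, 101.1]
ft_force: [-0.5, -0.5, -4.4]
finger_gap: 35.0
grip_force: 68.9
```

{"api": "play_rows", "payload": {
  "motion": [
    [[0,0,0.1,0,0,0],[0,0,0.2,0,0,0],[0,0,0.3,0,0,0],[0,0,0.4,0,0,0],[0,0,0.4,0,0,0]]
  ]
}}

```text
time: 5.65
tool_pos: [620.2, 32.7, 26.3]
tcp_rot: [180.0, 0.0, 101.0]
ft_force: [-0.4, -0.5, -3.8]
finger_gap: 35.1
grip_force: 68.9
```

{"api": "play_rows", "payload": {
  "motion": [
    [[0,0,0.1,0,0,0],[0,0,0.2,0,0,0],[0,0,0.2,0,0,0]]
  ]
}}

```text
time: 5.95
tool_pos: [620.6, 32.1, 26.0]
tcp_rot: [180.0, 0.1, 101.0]
ft_force: [-5.4, -2.1, 8.6]
finger_gap: 35.6
grip_force: 71.4
```

Contact. I'll release it and raise.

{"api": "play_rows", "payload": {
  "motion": [
    [[0,0,0,0,0,0],[0,0,0,0,0,0],[0,0,0,0,0,0],[0,0,0,0,0,0],[0,0,0,0,0,0]]
  ],
  "jaw": 1
}}

```text
time: 6.45
tool_pos: [620.1, 32.8, 24.0]
tcp_rot: [180.0, -0.0, 101.0]
ft_force: [0.6, 0.3, 0.2]
finger_gap: 85.4
grip_force: 0.0
```

{"api": "play_rows", "payload": {
  "motion": [
    [[0,0,-2,0,0,0],[0,0,-6,0,0,0],[0,0,-10.5,0,0,0],[0,0,-10.5,0,0,0],[0,0,-10.5,0,0,0]]
  ]
}}

```text
time: 6.95
tool_pos: [621.6, 32.7, 131.3]
tcp_rot: [179.8, 0.1, 101.0]
ft_force: [-0.2, 0.3, -1.1]
finger_gap: 85.4
grip_force: 0.0
```

```bash
python3 -c "
from h import *
shift(456.5,-256,131)
wlook('a',68)
wlook('a',57)"
```

```text
t 6.95 [621.6  32.7 131.3] [1.798e+02 1.000e-01 1.010e+02] shift cm [-25.19 -21.71  -0.04] dyaw -0.1
(93, 252) 15.3 [485.2 -53.5] diam 28.2
(254, 190) 21.2 [621.2  33.4] diam 37.2
(75, 60) 13.0 [466.7 109.7] diam 19.9
(93, 253) 15.3 [479.4 -61.3] diam 29.6
(256, 192) 21.3 [622.1  29.9] diam 38.7
(77, 60) 13.1 [460.7 110.6] diam 20.8
```

The 42 mm punch stands at (621,33), centred on pad 2. The 32 mm is confirmed at (479,-61) and the 22 mm at (461,111). Next is the 52 mm.

{"api": "play_rows", "payload": {
  "motion": [
    [[-3.5,-3,0,0,0,0],[-7,-6,0,0,0,0],[-10.5,-9,0,0,0,0],[-14,-12,0,0,0,0],[-17.5,-15,0,0,0,0]]
  ]
}}

```text
time: 7.55
tool_pos: [503.8, -168.4, 127.0]
tcp_rot: [-179.8, -0.1, 101.0]
ft_force: [0.6, 0.0, -0.6]
finger_gap: 85.0
grip_force: 0.0
```

{"api": "play_rows", "payload": {
  "motion": [
    [[-3.5,-3,0,0,0,0],[-7.2,-6.2,0,0,0,0],[-7.7,-6.7,0,0,0,0],[-7.7,-6.7,0,0,0,0],[-7.7,-6.7,0,0,0,0]]
  ]
}}

```text
time: 8.05
tool_pos: [454.9, -254.9, 127.9]
tcp_rot: [-179.9, -0.1, 101.0]
ft_force: [0.7, 0.6, -0.7]
finger_gap: 85.4
grip_force: 0.0
```

```bash
python3 -c "
from h import *
wlook('w52',57)
shift(457,-256,11)"
```

```text
(257, 190) 27.6 [ 457.  -255.7] diam 49.9
t 8.1 [ 455.3 -254.6  128.2] [-1.800e+02 -1.000e-01  1.011e+02] shift cm [-0.19  0.15 11.72] dyaw -0.0
```

View pics/w52.png

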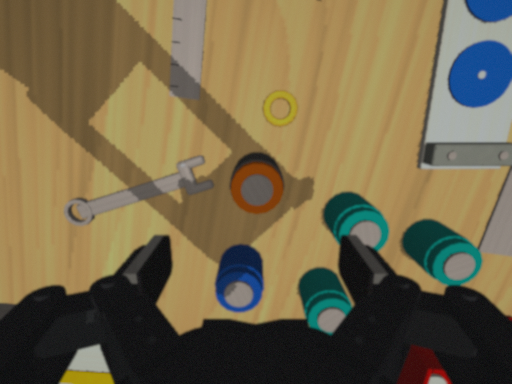

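The 52 mm punch is at (257,188), orange with a 50 mm stripper. The blue and turquoise look-alikes at (240,280), (356,220) and (325,300) clear the fingers. I'll grasp it with a slightly reduced opening.

{"api": "play_rows", "payload": {
  "motion": [
    [[-0.2,0.2,3,0,0,0],[-0.2,0.2,7,0,0,0],[-0.2,0.2,10.5,0,0,0],[-0.2,0.2,11.7,0,0,0],[-0.2,0.2,11.7,0,0,0]]
  ],
  "jaw": 0.85
}}

```text
time: 8.6
tool_pos: [456.3, -255.3, 10.0]
tcp_rot: [-179.8, -0.2, 101.1]
ft_force: [-0.0, 0.4, 0.5]
finger_gap: 72.4
grip_force: 0.0
```

{"api": "play_rows", "payload": {
  "motion": [
    [[0,0,0,0,0,0],[0,0,0,0,0,0],[0,0,0,0,0,0],[0,0,0,0,0,0],[0,0,0,0,0,0]]
  ],
  "jaw": 0,
  "squeeze": 60
}}

```text
time: 9.1
tool_pos: [459.1, -258.7, 15.0]
tcp_rot: [179.8, 0.2, 101.0]
ft_force: [-2.0, 0.8, 5.5]
finger_gap: 45.4
grip_force: 60.6
```

{"api": "play_rows", "payload": {
  "motion": [
    [[0,0,0,0,0,0],[0,0,-0.5,0,0,0],[0,0,-1,0,0,0],[0,0,-1.5,0,0,0],[0,0,-1.5,0,0,0]]
  ]
}}

```text
time: 9.6
tool_pos: [458.0, -258.0, 28.1]
tcp_rot: [179.9, 0.1, 101.0]
ft_force: [0.2, -0.1, -6.6]
finger_gap: 45.3
grip_force: 62.3
```

{"api": "play_rows", "payload": {
  "motion": [
    [[0,0,-4,0,0,0],[0,0,-8,0,0,0],[2,1.3,-11,0,0,0],[5.5,3.6,-11,0,0,0],[9,5.9,-11,0,0,0]]
  ]
}}

```text
time: 10.1
tool_pos: [499.4, -157.8, 138.9]
tcp_rot: [179.8, 0.1, 100.9]
ft_force: [0.4, 0.2, -7.1]
finger_gap: 45.1
grip_force: 65.3
```

{"api": "play_rows", "payload": {
  "motion": [
    [[3.7,2.4,0,0,0,0],[7.4,4.8,0,0,0,0],[11.1,7.2,0,0,0,0],[14.8,9.7,0,0,0,0],[18.5,12.1,0,0,0,0]]
  ]
}}

```text
time: 10.6
tool_pos: [581.9, 48.5, 136.8]
tcp_rot: [-180.0, -0.0, 101.0]
ft_force: [0.9, -0.5, -7.0]
finger_gap: 45.2
grip_force: 65.3
```

{"api": "play_rows", "payload": {
  "motion": [
    [[3,2,0,0,0,0],[5.2,3.5,0,0,0,0],[5.2,3.5,0,0,0,0],[5.2,3.5,0,0,0,0],[5.2,3.5,0,0,0,0]]
  ]
}}

```text
time: 11.1
tool_pos: [605.6, 103.6, 136.6]
tcp_rot: [-179.9, 0.0, 101.0]
ft_force: [-0.5, 0.3, -7.5]
finger_gap: 45.2
grip_force: 65.3
```

```bash
python3 -c "
from h import *
wlook('p52',11,(105,150,80),(122,255,255),300)
wlook('p52',178)
shift(605,107,30)"
```

```text
(255, 290) 23.0 [633.9 -40. ] diam 56.8
(255, 172) 26.1 [605.1 106.5] diam 56.7
(255, 241) 46.3 [605.2 107.4] diam 47.7
(97, 148) 11.6 [523.9 140.3] diam 10.8
t 11.2 [605.8 103.3 136.9] [-180.     0.   100.9] shift cm [ 3.800e-01 -1.000e-02  1.069e+01] dyaw -0.2
```

View pics/p52.png

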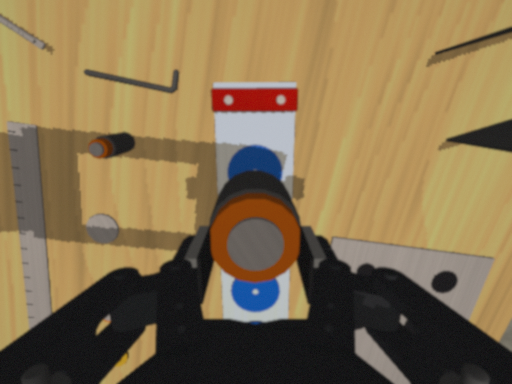

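The wrist view shows the 52 mm held at (255,241), over pad 1 next to the red stop at (255,99). Its centre of (605,107) matches the pad. Lowering.

{"api": "play_rows", "payload": {
  "motion": [
    [[0,0,4,0,0,0],[0,0,7.5,0,0,0],[0,0,9.8,0,0,0],[0,0,10.3,0,0,0],[0,0,10.5,0,0,0]]
  ]
}}

```text
time: 11.7
tool_pos: [605.6, 103.7, 31.8]
tcp_rot: [-179.9, -0.0, 100.9]
ft_force: [-0.3, -0.2, -5.8]
finger_gap: 45.1
grip_force: 65.1
```

{"api": "play_rows", "payload": {
  "motion": [
    [[0,0,0.1,0,0,0],[0,0,0.2,0,0,0],[0,0,0.3,0,0,0],[0,0,0.3,0,0,0]]
  ]
}}

```text
time: 12.1
tool_pos: [606.7, 104.5, 30.0]
tcp_rot: [179.9, 0.0, 101.0]
ft_force: [-0.9, 0.1, -6.5]
finger_gap: 45.3
grip_force: 65.1
```

{"api": "play_rows", "payload": {
  "motion": [
    [[0,0,0.1,0,0,0],[0,0,0.2,0,0,0],[0,0,0.2,0,0,0]]
  ]
}}

```text
time: 12.4
tool_pos: [605.9, 104.4, 26.9]
tcp_rot: [-180.0, -0.0, 101.0]
ft_force: [0.2, -0.6, -6.8]
finger_gap: 45.1
grip_force: 65.1
```

{"api": "play_rows", "payload": {
  "motion": [
    [[0,0,0.1,0,0,0],[0,0,0.2,0,0,0],[0,0,0.2,0,0,0]]
  ]
}}

```text
time: 12.7
tool_pos: [606.2, 104.5, 26.2]
tcp_rot: [180.0, 0.0, 101.0]
ft_force: [-5.3, -0.8, 2.9]
finger_gap: 45.2
grip_force: 66.4
```

Contact. I'll release and go to the 32 mm.

{"api": "play_rows", "payload": {
  "motion": [
    [[0,0,0,0,0,0],[0,0,0,0,0,0],[0,0,0,0,0,0],[0,0,0,0,0,0],[0,0,0,0,0,0]]
  ],
  "jaw": 1
}}

```text
time: 13.2
tool_pos: [606.4, 104.4, 25.3]
tcp_rot: [180.0, 0.0, 101.0]
ft_force: [-0.0, 0.3, -0.1]
finger_gap: 85.4
grip_force: 0.0
```

{"api": "play_rows", "payload": {
  "motion": [
    [[0,0,-2,0,0,0],[0,0,-6,0,0,0],[0,0,-10.5,0,0,0],[0,0,-10.5,0,0,0],[0,0,-10.5,0,0,0]]
  ]
}}

```text
time: 13.7
tool_pos: [607.7, 104.5, 132.3]
tcp_rot: [179.8, 0.0, 101.0]
ft_force: [0.3, 0.3, -0.0]
finger_gap: 85.5
grip_force: 0.0
```

```bash
python3 -c "
from h import *
wlook('a',68)
shift(479.5,-61.5,131)"
```

```text
(254, 263) 18.9 [620.8  34.4] diam 35.9
(252, 184) 27.0 [605.  109.9] diam 47.1
(92, 150) 11.8 [466.9 114. ] diam 19.7
t 13.75 [606.3 104.4 130.3] [180.   0. 101.] shift cm [-13.87 -15.61  -0.08] dyaw -0.1
```

The 52 mm stands at (605,109), within about 3 mm of its pad's centre.

{"api": "play_rows", "payload": {
  "motion": [
    [[-3,-3.4,0,0,0,0],[-6,-6.8,0,0,0,0],[-9,-10.2,0,0,0,0],[-12,-13.5,0,0,0,0],[-13.9,-15.6,0,0,0,0]]
  ]
}}

```text
time: 14.25
tool_pos: [476.3, -63.3, 127.8]
tcp_rot: [-179.8, -0.1, 100.9]
ft_force: [0.4, -0.7, 0.9]
finger_gap: 85.3
grip_force: 0.0
```

{"api": "play_rows", "payload": {
  "motion": [
    [[0,0,0,0,0,0],[0,0,0,0,0,0]]
  ]
}}

```text
time: 14.45
tool_pos: [478.5, -61.9, 128.7]
tcp_rot: [-179.9, -0.1, 100.9]
ft_force: [0.4, -0.3, 0.1]
finger_gap: 85.2
grip_force: 0.0
```

```bash
python3 -c "
from h import *
wlook('w32',57)
shift(479.5,-61.5,11)"
```

```text
(255, 189) 15.8 [479.3 -62.7] diam 28.7
(452, 114) 27.0 [629.1  32.9] diam 45.0
(471, 9) 34.8 [613.9 108.8] diam 52.7
t 14.5 [479.  -61.4 129. ] [-1.799e+02 -1.000e-01  1.010e+02] shift cm [-0.03  0.06 11.8 ] dyaw -0.1
```

{"api": "play_rows", "payload": {
  "motion": [
    [[-0.1,0,3,0,0,0],[-0.1,0,7,0,0,0],[-0.1,0,10.5,0,0,0],[-0.1,0,11.7,0,0,0],[-0.1,0,11.7,0,0,0]]
  ]
}}

```text
time: 15.0
tool_pos: [477.8, -61.5, 10.8]
tcp_rot: [-179.7, -0.1, 101.1]
ft_force: [0.5, -0.9, -0.4]
finger_gap: 85.7
grip_force: 0.0
```

{"api": "play_rows", "payload": {
  "motion": [
    [[0,0,0,0,0,0],[0,0,0,0,0,0],[0,0,0,0,0,0],[0,0,0,0,0,0],[0,0,0,0,0,0]]
  ],
  "jaw": 0,
  "squeeze": 50
}}

```text
time: 15.5
tool_pos: [480.9, -63.2, 14.8]
tcp_rot: [179.9, 0.1, 101.0]
ft_force: [-3.1, -1.0, 7.9]
finger_gap: 26.3
grip_force: 55.6
```

{"api": "play_rows", "payload": {
  "motion": [
    [[0,0,0,0,0,0],[0,0,-0.5,0,0,0],[0,0,-1,0,0,0],[0,0,-1.5,0,0,0],[0,0,-1.5,0,0,0]]
  ]
}}

```text
time: 16.0
tool_pos: [480.3, -62.9, 29.0]
tcp_rot: [179.9, 0.0, 101.0]
ft_force: [0.2, -0.2, -2.1]
finger_gap: 26.4
grip_force: 55.2
```

{"api": "play_rows", "payload": {
  "motion": [
    [[0,0,-4,0,0,0],[0,0,-8,0,0,0],[0,3,-10.2,0,0,0],[-0.3,7,-10.2,0,0,0],[-0.5,11,-10.2,0,0,0]]
  ]
}}

```text
time: 16.5
tool_pos: [590.8, -46.8, 131.7]
tcp_rot: [179.8, 0.1, 101.0]
ft_force: [-0.7, -0.4, -1.4]
finger_gap: 25.9
grip_force: 56.0
```

{"api": "play_rows", "payload": {
  "motion": [
    [[-0.1,3,0,0,0,0],[-0.2,4.5,0,0,0,0],[-0.2,4.5,0,0,0,0],[-0.2,4.5,0,0,0,0]]
  ]
}}

```text
time: 16.9
tool_pos: [632.5, -40.0, 129.3]
tcp_rot: [-179.9, -0.0, 101.0]
ft_force: [-0.1, 0.5, -2.8]
finger_gap: 26.1
grip_force: 55.9
```

```bash
python3 -c "
from h import *
wlook('p32',11,(105,150,80),(122,255,255),300)
wlook('p32',172)
shift(634,-40.5,30)"
```

```text
(256, 177) 26.6 [634.1 -40.7] diam 56.7
(256, 103) 30.3 [619.6  33.2] diam 60.1
(255, 22) 31.7 [605.5 103.4] diam 58.3
(255, 245) 26.8 [632.2 -37.6] diam 27.4
(258, 104) 24.3 [620.3  30.4] diam 21.6
(257, 2) 31.0 [612.2  69.3] diam 25.1
t 17.0 [632.2 -40.2 129.7] [-179.9   -0.   101. ] shift cm [-0.07  0.19  9.97] dyaw -0.1
```

View pics/p32.png

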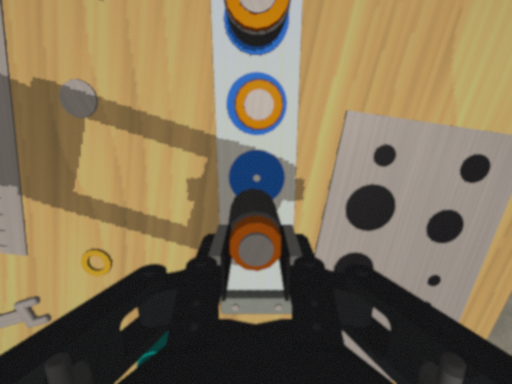

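The 42 mm, at (258,104), sits centred on its pad. Pad 3 is at (256,177), and the held 32 mm is over it to within 3 mm. Lowering.

{"api": "play_rows", "payload": {
  "motion": [
    [[-0.2,0.1,4,0,0,0],[-0.2,0.1,7.5,0,0,0],[-0.2,0.1,9.2,0,0,0],[-0.2,0.1,9.7,0,0,0],[-0.2,0.1,9.9,0,0,0]]
  ]
}}

```text
time: 17.5
tool_pos: [634.5, -42.0, 31.6]
tcp_rot: [180.0, 0.0, 101.0]
ft_force: [0.3, -0.3, -2.0]
finger_gap: 25.6
grip_force: 63.4
```

{"api": "play_rows", "payload": {
  "motion": [
    [[0,0,0.1,0,0,0],[0,0,0.2,0,0,0],[0,0,0.2,0,0,0]]
  ]
}}

```text
time: 17.8
tool_pos: [635.6, -42.0, 30.5]
tcp_rot: [179.9, 0.0, 101.0]
ft_force: [1.0, -0.5, -2.0]
finger_gap: 25.5
grip_force: 63.4
```

{"api": "play_rows", "payload": {
  "motion": [
    [[0,0,0.1,0,0,0],[0,0,0.2,0,0,0],[0,0,0.2,0,0,0]]
  ]
}}

```text
time: 18.1
tool_pos: [634.4, -41.8, 27.0]
tcp_rot: [-180.0, -0.0, 101.0]
ft_force: [-0.4, -0.2, -2.5]
finger_gap: 25.6
grip_force: 63.4
```

{"api": "play_rows", "payload": {
  "motion": [
    [[0,0,0.1,0,0,0],[0,0,0.2,0,0,0],[0,0,0.2,0,0,0]]
  ]
}}

```text
time: 18.4
tool_pos: [634.8, -42.0, 26.3]
tcp_rot: [180.0, 0.0, 101.0]
ft_force: [-4.4, 0.4, 7.2]
finger_gap: 25.6
grip_force: 65.5
```

{"api": "play_rows", "payload": {
  "motion": [
    [[0,0,0,0,0,0],[0,0,0,0,0,0],[0,0,0,0,0,0],[0,0,0,0,0,0],[0,0,0,0,0,0]]
  ],
  "jaw": 1
}}

```text
time: 18.9
tool_pos: [634.5, -41.9, 25.0]
tcp_rot: [-180.0, -0.0, 101.0]
ft_force: [0.2, 0.6, 0.2]
finger_gap: 85.2
grip_force: 0.0
```

{"api": "play_rows", "payload": {
  "motion": [
    [[0,0,-2,0,0,0],[0,0,-6,0,0,0],[0,0,-10.5,0,0,0],[0,0,-10.5,0,0,0],[0,0,-10.5,0,0,0]]
  ]
}}

```text
time: 19.4
tool_pos: [636.0, -42.1, 132.3]
tcp_rot: [179.8, 0.1, 101.0]
ft_force: [-0.6, -0.6, -0.8]
finger_gap: 85.4
grip_force: 0.0
```

```bash
python3 -c "
from h import *
wlook('a',68)
shift(461,112,131)"
```

```text
(253, 188) 15.3 [634.4 -39.8] diam 26.9
(254, 100) 24.1 [621.3  32. ] diam 38.8
(252, 0) 30.5 [606.6 100.4] diam 44.8
t 19.45 [634.6 -41.9 130.2] [180.   0. 101.] shift cm [ 18.42 -14.11  -0.09] dyaw -0.1
```

The 32 mm stands at (634,-40). Next is the 22 mm.

{"api": "play_rows", "payload": {
  "motion": [
    [[3.6,-2.8,0,0,0,0],[7.2,-5.6,0,0,0,0],[11,-8.5,0,0,0,0],[15,-11.5,0,0,0,0],[18.4,-14.1,0,0,0,0]]
  ]
}}

```text
time: 19.95
tool_pos: [457.7, 112.9, 127.7]
tcp_rot: [-179.8, -0.0, 101.0]
ft_force: [0.2, 0.2, 1.2]
finger_gap: 85.6
grip_force: 0.0
```

{"api": "play_rows", "payload": {
  "motion": [
    [[0,0,0,0,0,0],[0,0,0,0,0,0]]
  ]
}}

```text
time: 20.15
tool_pos: [459.6, 112.3, 128.6]
tcp_rot: [-179.9, 0.0, 101.1]
ft_force: [0.4, -0.3, -0.1]
finger_gap: 85.3
grip_force: 0.0
```

```bash
python3 -c "
from h import *
wlook('w22',57)
shift(461,111,11)"
```

```text
(413, 224) 28.9 [612.1 106.2] diam 53.9
(255, 191) 10.7 [460.8 109.9] diam 19.5
(439, 139) 13.4 [606.5 186. ] diam 22.9
(76, 22) 40.1 [299.3 216.8] diam 61.6
t 20.2 [460.5 111.7 129. ] [-179.9    0.   101. ] shift cm [-0.08  0.05 11.8 ] dyaw -0.1
```

{"api": "play_rows", "payload": {
  "motion": [
    [[-0.2,0,3,0,0,0],[-0.2,0,7,0,0,0],[-0.2,0,10.5,0,0,0],[-0.2,0,11.7,0,0,0],[-0.2,0,11.7,0,0,0]]
  ]
}}

```text
time: 20.7
tool_pos: [459.7, 108.9, 10.8]
tcp_rot: [-179.7, -0.0, 100.9]
ft_force: [0.3, 0.3, 0.8]
finger_gap: 85.7
grip_force: 0.0
```

{"api": "play_rows", "payload": {
  "motion": [
    [[0,0,0,0,0,0],[0,0,0,0,0,0],[0,0,0,0,0,0],[0,0,0,0,0,0],[0,0,0,0,0,0]]
  ],
  "jaw": 0,
  "squeeze": 40
}}

```text
time: 21.2
tool_pos: [462.1, 110.0, 14.1]
tcp_rot: [179.9, 0.0, 101.0]
ft_force: [-2.1, -0.5, 5.4]
finger_gap: 17.2
grip_force: 38.9
```

{"api": "play_rows", "payload": {
  "motion": [
    [[0,0,0,0,0,0],[0,0,-0.5,0,0,0],[0,0,-1,0,0,0],[0,0,-1.5,0,0,0],[0,0,-1.5,0,0,0]]
  ]
}}

```text
time: 21.7
tool_pos: [462.1, 110.0, 29.1]
tcp_rot: [179.9, 0.0, 101.0]
ft_force: [0.6, 0.0, -1.5]
finger_gap: 16.8
grip_force: 39.0
```

```bash
python3 -c "
from h import *
wlook('g22',72)
shift(649,-114,131)"
```

```text
(497, 288) 41.5 [593.6 112.3] diam 44.2
(255, 247) 18.5 [462.2 111.9] diam 18.9
t 21.75 [461.9 110.   28.7] [179.9   0.  101. ] shift cm [-25.56  14.11 -10.22] dyaw -0.1
```

View pics/g22.png

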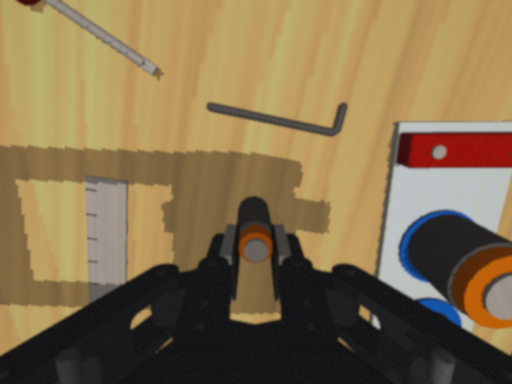

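The 22 mm is held upright at (255,247). Carrying it to pad 4.

{"api": "play_rows", "payload": {
  "motion": [
    [[0,0,-4,0,0,0],[0,0,-8,0,0,0],[-3,1.6,-10.2,0,0,0],[-7,3.9,-10.2,0,0,0],[-11,6.1,-10.2,0,0,0]]
  ]
}}

```text
time: 22.25
tool_pos: [544.1, 12.7, 131.6]
tcp_rot: [179.8, 0.0, 101.1]
ft_force: [0.8, 1.5, -1.7]
finger_gap: 16.5
grip_force: 39.4
```

{"api": "play_rows", "payload": {
  "motion": [
    [[-4,2.2,0,0,0,0],[-8,4.4,0,0,0,0],[-12,6.6,0,0,0,0],[-14.6,8,0,0,0,0],[-14.6,8,0,0,0,0]]
  ]
}}

```text
time: 22.75
tool_pos: [649.8, -118.2, 128.9]
tcp_rot: [-180.0, 0.0, 100.8]
ft_force: [-1.0, -0.2, -1.7]
finger_gap: 16.6
grip_force: 39.3
```

{"api": "play_rows", "payload": {
  "motion": [
    [[0,0,0,0,0,0],[0,0,0,0,0,0]]
  ]
}}

```text
time: 22.95
tool_pos: [648.0, -113.7, 129.5]
tcp_rot: [-179.9, -0.0, 101.0]
ft_force: [-0.0, 0.5, -1.4]
finger_gap: 17.0
grip_force: 39.3
```

```bash
python3 -c "
from h import *
wlook('p22',11,(105,150,80),(122,255,255),300)
wlook('p22',172)
shift(649,-115,30)"
```

```text
(255, 177) 26.6 [ 648.4 -114.1] diam 56.7
(254, 103) 30.3 [633.7 -40.5] diam 60.0
(254, 20) 33.4 [619.1  30.8] diam 61.4
(255, 245) 19.0 [ 648.1 -111.4] diam 19.5
(255, 103) 17.9 [634.7 -42.5] diam 15.9
(257, 2) 25.1 [628.   -4.3] diam 20.4
t 23.05 [ 648.2 -113.4  130.1] [-180.    -0.   101.1] shift cm [-0.18  0.05 10.01] dyaw -0.0
```

{"api": "play_rows", "payload": {
  "motion": [
    [[-0.2,0,4,0,0,0],[-0.2,0,7.5,0,0,0],[-0.2,0,9.2,0,0,0],[-0.2,0,9.7,0,0,0],[-0.2,0,9.9,0,0,0]]
  ]
}}

```text
time: 23.55
tool_pos: [649.2, -116.1, 31.6]
tcp_rot: [180.0, 0.0, 101.0]
ft_force: [-0.0, 1.0, -0.9]
finger_gap: 16.3
grip_force: 39.3
```

{"api": "play_rows", "payload": {
  "motion": [
    [[0,0,0.1,0,0,0],[0,0,0.2,0,0,0],[0,0,0.3,0,0,0],[0,0,0.3,0,0,0]]
  ]
}}

```text
time: 23.95
tool_pos: [649.5, -116.6, 28.8]
tcp_rot: [179.9, 0.0, 101.0]
ft_force: [-0.3, -0.1, -2.6]
finger_gap: 16.8
grip_force: 39.3
```

{"api": "play_rows", "payload": {
  "motion": [
    [[0,0,0.1,0,0,0],[0,0,0.1,0,0,0],[0,0,0.1,0,0,0]]
  ]
}}

```text
time: 24.25
tool_pos: [649.0, -116.5, 27.0]
tcp_rot: [-180.0, -0.0, 101.0]
ft_force: [-0.3, -0.4, -2.6]
finger_gap: 16.7
grip_force: 39.3
```

{"api": "play_rows", "payload": {
  "motion": [
    [[0,0,0.1,0,0,0],[0,0,0.2,0,0,0],[0,0,0.2,0,0,0]]
  ]
}}

```text
time: 24.55
tool_pos: [649.2, -116.6, 25.3]
tcp_rot: [180.0, 0.0, 101.0]
ft_force: [-0.4, -0.4, 0.5]
finger_gap: 16.5
grip_force: 39.6
```

{"api": "play_rows", "payload": {
  "motion": [
    [[0,0,0.1,0,0,0],[0,0,0.1,0,0,0],[0,0,0.1,0,0,0]]
  ]
}}

```text
time: 24.85
tool_pos: [649.6, -116.7, 25.2]
tcp_rot: [179.9, 0.0, 101.0]
ft_force: [-2.2, -0.1, 5.5]
finger_gap: 16.9
grip_force: 41.1
```

Contact. I'll release, raise and back off for a final check.

{"api": "play_rows", "payload": {
  "motion": [
    [[0,0,0,0,0,0],[0,0,0,0,0,0],[0,0,0,0,0,0],[0,0,0,0,0,0],[0,0,0,0,0,0]]
  ],
  "jaw": 1
}}

```text
time: 25.35
tool_pos: [649.0, -116.4, 23.9]
tcp_rot: [-180.0, -0.0, 101.0]
ft_force: [0.5, 0.3, 0.8]
finger_gap: 85.0
grip_force: 0.0
```

{"api": "play_rows", "payload": {
  "motion": [
    [[0,0,-2,0,0,0],[0,0,-6,0,0,0],[0,0,-10.5,0,0,0],[0,0,-14,0,0,0],[0,0,-16,0,0,0]]
  ]
}}

```text
time: 25.85
tool_pos: [650.7, -116.9, 188.8]
tcp_rot: [179.7, 0.1, 101.0]
ft_force: [0.2, -0.2, -0.1]
finger_gap: 85.3
grip_force: 0.0
```

{"api": "play_rows", "payload": {
  "motion": [
    [[4,0,-1,0,0,0],[7,0,-2,0,0,0],[7,0,-2,0,0,0],[7,0,-2,0,0,0],[7,0,-2,0,0,0]]
  ]
}}

```text
time: 26.35
tool_pos: [635.5, -48.5, 203.5]
tcp_rot: [-179.9, 0.0, 101.0]
ft_force: [0.1, -0.1, -0.1]
finger_gap: 85.4
grip_force: 0.0
```

```bash
python3 -c "
from h import *
wlook('fin',68)
print('blue');wlook('fin',11,(105,150,80),(122,255,255),150)
print('red');wlook('fin',26,(0,170,60),(4,255,255),100)"
```

```text
(255, 165) 12.1 [634.4 -39.7] diam 27.0
(256, 96) 18.7 [621.6  31.6] diam 39.1
blue
(92, 360) 16.6 [ 435.7 -418.9] diam 54.0
(255, 210) 20.2 [ 648.6 -113.7] diam 55.9
(255, 157) 21.5 [634.2 -40.3] diam 56.3
(254, 97) 24.1 [619.4  33. ] diam 59.4
(254, 32) 24.4 [605.6 102.8] diam 56.7
red
```

View pics/fin.png

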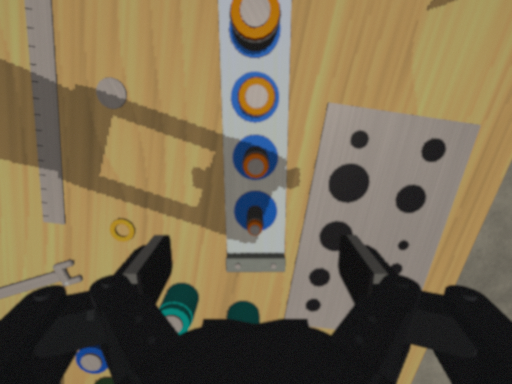

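The final view shows all four punches upright on their pads, at (255,15), (257,97), (256,164) and (255,222). The order is thickest at the red end, and the gripper is clear.

```bash
python3 -c "
from bench import job
print(job.hand_in())"
```

```text
the job is handed in; nothing more can be done
None
```

All four punches stand upright on their pads in the order 52, 42, 32, 22 mm from the red stop, each set down gently, and the job was handed in at about 26 s of the 104 s allowed; it gave no pass or fail verdict.

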